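# Reload the label-roll holder at the nut stall

### The job

Reload the label-roll holder: lift the empty spindle out by its handle, push it through the cores of the three label rolls standing in the refill tray, pressing them against the tray's fence until the spindle's sprung disc gives and its tabs snap out behind the last roll. Lift the three rolls out together on the spindle, lay it back into the holder's slots and press it fully down past the spring catch, then let go. Go by feel: press firmly but never force the spindle against the rolls or the holder, and leave the jar and the tubs where they are.

Things in the scene. Friction and masses are not known exactly. Their poses are not given: they have to be found in the camera images.
- spindle: Loose level spindle, 140 g, starts seated in the holder. Origin on its axis, +y to the tip. Along y in mm: flat black handle -58 to -14 (14 wide in x, 22 high in z), journal 10 dia, flange 32 dia -4 to 0, black sprung disc 36 dia whose roll side rests at 13, bare barrel 22 dia to 96, taper to 10 dia at 105, tip journal to 121. The handle and a grip on it pass over the tray's drop front.
- tabs (a point): Point on the spindle's axis, y = 84 mm, at the square faces of two snap tabs (left and right on the barrel, 3.5 mm proud, sloped to the tip, a few newtons to enter a core). The disc yields 7 mm: 2 N to start, then 1.5 N/mm. The 75 mm stack clears the tabs, which then snap out behind it, once the disc is pushed back 4 mm (8 to 9 N); it bottoms hard at 12.5 N. The rolls then stay clamped.
- roll1: Roll of blank white labels, a paper ring 70 mm in diameter and 25 mm wide with a card core of 25 mm bore, 50 to 85 g, standing on edge in the tray. Origin: its centre, on the core's axis; y: along the core, like the tray's y (within 2 degrees at the start). Axis 38 mm above the counter. This is the one nearest the tray's drop front.
- roll2: Roll of blank white labels, a paper ring 70 mm in diameter and 25 mm wide with a card core of 25 mm bore, 50 to 85 g, standing on edge in the tray. Origin: its centre, on the core's axis; y: along the core, like the tray's y (within 2 degrees at the start). Axis 38 mm above the counter. This is the middle one.
- roll3: Roll of blank white labels, a paper ring 70 mm in diameter and 25 mm wide with a card core of 25 mm bore, 50 to 85 g, standing on edge in the tray. Origin: its centre, on the core's axis; y: along the core, like the tray's y (within 2 degrees at the start). Axis 38 mm above the counter. This is the one nearest the tray's back wall.
- tray: Plywood refill tray fixed to the counter. Origin: under the middle roll on its underside; +y from drop front to fence. Floor 4 mm thick, inside 76 mm in x, sides 24 mm high, drop front at y -49 to -45, 10 mm high. The steel fence, clamped with its face anywhere from y = 45 to 67 mm, stops the rolls; it is 50 mm high with a notch 36 mm wide from 18 mm up for the tip. Roll gaps: about 4 mm.
- holder: Grey label-roll holder fixed to the counter. Origin on the counter under the seated spindle's origin; +y to the tip. Two plates 79 mm high, x -38 to 38: y -11.5 to -6.5 (handle side; 2.5 mm play to flange and to handle) and 108 to 113. Each has a slot at x = 0, 12 mm wide, flared at the top. A leaf spring on the +x side of the handle-side slot pushes the journal aside with 4 to 6 N.
- seat (a point): Point in the holder, 60 mm above the counter, where the spindle's origin lies when it is fully down in both slots. Same axes as the holder. The leaf spring resists from about 20 to 10 mm above the seat (3 to 8 N, up and down alike), then snaps over the journal and draws it down. The seat itself is hard.
- jar: Bystander: lidded glass jar with a paper label, 68 mm in diameter, 110 mm high, loose. Origin: centre of its underside.
- tub_almonds: Bystander: clear lidded tub of nuts, 80 x 110 mm, 42 mm high, loose. Origin: centre of its underside.
- tub_cashews: Bystander: clear lidded tub of nuts, 75 x 75 mm, 50 mm high, loose. Origin: centre of its underside.
Things that resemble listed ones, but are neither listed nor needed, are in the scene too. Of the things like the holder, leave any that is turquoise; of the rest the larger one is meant.

How it is judged (in metres and radians):
On the way, in this order (a step that is already met when the one before it is completed fails the run):
1. all three rolls are on the spindle, clamped between its disc and the snapped-out tabs (none over 2 mm beyond its clamped place), still standing in the tray (x of roll1 in the frame of spindle between -0.005 and 0.005 m and z of roll1 in the frame of spindle between -0.005 and 0.005 m and x of roll2 in the frame of spindle between -0.005 and 0.005 m and z of roll2 in the frame of spindle between -0.005 and 0.005 m and x of roll3 in the frame of spindle between -0.005 and 0.005 m and z of roll3 in the frame of spindle between -0.005 and 0.005 m and y of roll1 in the frame of spindle between 0.0165 and 0.0235 m and y of roll2 in the frame of spindle between 0.0415 and 0.0485 m and y of roll3 in the frame of spindle between 0.0665 and 0.0735 m and horizontal distance between each of roll1, roll2, roll3 and tray below 0.055 m and height (world z) of each of roll1, roll2, roll3 below 0.05 m), for 0.1 s.
2. the three rolls are lifted clear of the tray together, hanging on the spindle (x of roll1 in the frame of spindle between -0.005 and 0.005 m and z of roll1 in the frame of spindle between -0.005 and 0.005 m and x of roll2 in the frame of spindle between -0.005 and 0.005 m and z of roll2 in the frame of spindle between -0.005 and 0.005 m and x of roll3 in the frame of spindle between -0.005 and 0.005 m and z of roll3 in the frame of spindle between -0.005 and 0.005 m and y of roll1 in the frame of spindle between 0.0165 and 0.0235 m and y of roll2 in the frame of spindle between 0.0415 and 0.0485 m and y of roll3 in the frame of spindle between 0.0665 and 0.0735 m and height (world z) of each of roll1, roll2, roll3 above 0.08 m), for 0.1 s.
At the end, for the whole second after the job is handed in: The spindle is released and at rest in the holder's slots, its origin within 2 mm of the seat in height, 3 mm across and 4.5 mm along, axis within 2 degrees, with all three rolls on it, clamped between the disc and the snapped-out tabs (none over 2 mm beyond its clamped place) (x of roll1 in the frame of spindle between -0.005 and 0.005 m and z of roll1 in the frame of spindle between -0.005 and 0.005 m and x of roll2 in the frame of spindle between -0.005 and 0.005 m and z of roll2 in the frame of spindle between -0.005 and 0.005 m and x of roll3 in the frame of spindle between -0.005 and 0.005 m and z of roll3 in the frame of spindle between -0.005 and 0.005 m and y of roll1 in the frame of spindle between 0.0165 and 0.0235 m and y of roll2 in the frame of spindle between 0.0415 and 0.0485 m and y of roll3 in the frame of spindle between 0.0665 and 0.0735 m and x of spindle in the frame of seat between -0.003 and 0.003 m and y of spindle in the frame of seat between -0.0045 and 0.0045 m and z of spindle in the frame of seat between -0.003 and 0.002 m and angle between the y axis of spindle and the y axis of seat, either way round below 0.04 rad and linear speed of spindle below 0.02 m/s and linear speed of each of roll1, roll2, roll3 below 0.03 m/s); the robot touches nothing.
It fails at once if the spindle is forced against a roll (over 25 N) (contact force between spindle and roll1 above 25 N or contact force between spindle and roll2 above 25 N or contact force between spindle and roll3 above 25 N).
It fails at once if the loaded spindle is forced against the holder (over 35 N) (contact force between spindle and holder above 35 N and height (world z) of roll2 above 0.045 m).
It fails at once if the jar or a tub is disturbed (moved more than 15 mm) (distance of any of jar, tub_almonds, tub_cashews from where it was at the start of the episode above 0.015 m).
It also fails if it takes over 72 s, if anything falls off the work surface, if the arm or the gripper's body presses on something with over 40 N, if the wrist force passes 120 N, or if a joint passes its speed limit or range.

### The arm

A 6-joint arm with a two-finger parallel gripper is mounted at the origin on the work surface. World frame = base frame: x ahead of the robot, y to its left, z up, the work surface at z = 0. Lengths are in m, angles in degrees, forces in N, time in s.
With the tool pointing down it reaches from about 0.375 to 0.9 m from the base axis. Payload 3.1 kg.
Tool frame: the origin (TCP) lies on the centre line of the jaws, within the pads' length; the fingertips stand finger_overhang ahead of it and the grasp point (between the pads) lies 5 mm behind it (finger_overhang is the distance from the TCP to the fingertips, in m); z points along the fingers, y is the line along which they close (so a half turn about z gives the same grasp; the last joint's range is limited). The gripper opens to 87 mm and grips with 3 to 60 N. Pads are 19 mm wide; open, the fingers measure 117 mm over their backs; the gripper's body (75 mm by 190 mm) begins 51 mm behind the grasp point.
Start: joints at [-80.988, 30.224, 82.088, -0, 67.689, -10.227], TCP at [0.206, -0.59, 0.237] pointing down, gripper open.
Joint ranges: [-176.69, 176.69], [-43.24, 126.21], [12.49, 139.97], [-82, 262], [0, 151.66], [-163.58, 163.58]. Speed limits (degrees/s): [159.86, 159.86, 180, 180, 180, 180].

### API

Orientations are given as a 3x3 rotation matrix whose columns are the frame's x, y, z axes.
In Python, from rig import read_state, capture, calibration, hand_in, finger_overhang gives the robot as it stands.
- The arm moves only by the tool send_rows, never from a script. Its argument "plan" is a list of rows, each a list of 5 numbers: the closure in counts, from 0 (fully open) to 255 (shut), then the shift along the tool's x, y, z in m, then the turn about the tool's z in rad. A call has 1 to 20 rows; each row shifts and turns the commanded pose from where the row before left it, along the tool's axes as they then stand; what a row does not reach is not made up. A row lasts 1/12 s, in which the tool goes at most 41.7 mm and 7.16 degrees, less where a joint would pass 70% of its speed; a pose out of reach is approached as far as the arm can. A call is refused whole if a number of a shift passes 0.0417 or a number of a turn 0.125, either way. A call with a gripper value outside its range is refused whole. The fingers move at their own pace and stop on an object; the grip force is fixed at half the most. Time passes only in rows, so rows that do not move let the fingers close. It gives the time, the measured TCP pose, the force, the opening and the grip force at its end, in the units of the state.
- read_state(): the state, without advancing time (a new reading comes with each control period).
- capture(name): name is "scene" or "top" or "wrist"; returns (picture, depth): 480x640x3 uint8, blue, green, red; 480x640 float32, m along the optical axis (not along the pixel's ray), 0 where there is no reading.
- calibration(name): a dict with "fx", "fy", "cx", "cy" (pixels), "xyz" and "rotation" of the camera in the world. Camera axes: x right, y down, z forward; pixel columns grow to the right and rows downward; lengths in m; the calibration is good to about 2 mm. A picture is of the moment at which its call begins: read the wrist's pose just before it. calibration takes no time and is no camera call; for the wrist camera it gives the pose at the moment of the call.
- hand_in(): hands the job in; it is judged then, once.
The state is a dict: "time_s": time; "joint_positions": joint angles; "qvel": joint speeds; "tau": joint torques, N m; "position": TCP position; "tcp_rot": TCP orientation; "force": force on the tool from outside, world axes, zero at the start; "moment": the same for the moment, N m; "opening": opening from 0.0 (shut) to 1.0 (fully open); "grasp_force": force on a finger pad.
Only numpy, scipy, OpenCV 4.12 (cv2) and the standard library are available. Lean on these libraries where they do the work, as an engineer would, in place of code of your own. Each camera call takes 0.05 s, during which the arm holds its last target. There are 200 camera calls.

## Working session

There is one attempt and no reset: what is moved stays moved. The work goes in short steps, Python scripts to look and compute and a tool call to move; the robot and the scene stay as the last step left them, time stands still between calls to the robot, and variables do not carry over. Pictures are saved under pics/ and viewed, at most 10 in all, crops included, and the job is handed in when it is done.

Besides the shell and the picture viewer there is one more tool, called after "Emit:" as name(argument=value, ...) on one line, values as JSON. send_rows: Moves the arm, as the interface text tells. Its arguments: {"type":"object","properties":{"plan":{"type":"array","items":{"type":"array","items":{"type":"number"}}}},"required":["plan"]}

```bash
ls; mkdir -p pics
python3 - <<'E'
from rig import *
import cv2,numpy as np
s=read_state();print(s['position'],s['tcp_rot'],s['force'],s['opening'],finger_overhang)
for n in ['scene','top']:
    im,d=capture(n);cv2.imwrite(f'pics/{n}0.png',im);np.savez(f'{n}0.npz',im=im,d=d)
    c=calibration(n);print(n,c)
E
```

```text
pics
[ 0.20585712 -0.5893677   0.23557838] [[ 9.44143383e-01  3.29534755e-01 -3.43885954e-04]
 [ 3.29534717e-01 -9.44141042e-01  2.13601854e-03]
 [ 3.79215503e-04 -2.13003013e-03 -9.99997660e-01]] [ 0.16786891 -0.71479808 -0.8670044 ] 0.9994757728047894 0.014
scene {'fx': 442.11538674762346, 'fy': 442.11538674762346, 'cx': 311.95279600427347, 'cy': 246.76714235176462, 'xyz': array([ 1.00027482, -0.06965322,  0.77754162]), 'rotation': array([[ 0.3286397 ,  0.7678851 , -0.54986218],
       [ 0.94444692, -0.26473378,  0.19477177],
       [ 0.00399525, -0.58332538, -0.81222875]])}
top {'fx': 594.1537847212514, 'fy': 594.1537847212514, 'cx': 321.78014288516096, 'cy': 237.15397529978466, 'xyz': array([0.39818878, 0.10769289, 1.22716352]), 'rotation': array([[ 0.00753062, -0.99543644,  0.09512926],
       [-0.99970396, -0.00969552, -0.02231571],
       [ 0.0231362 , -0.09493305, -0.99521477]])}
```

View pics/top0.png

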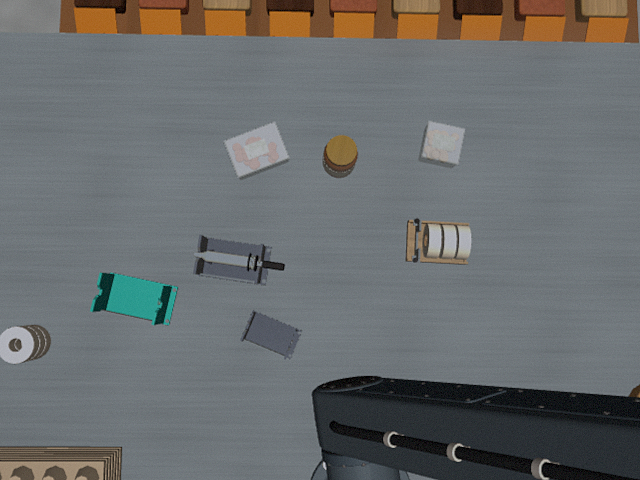

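View pics/scene0.png

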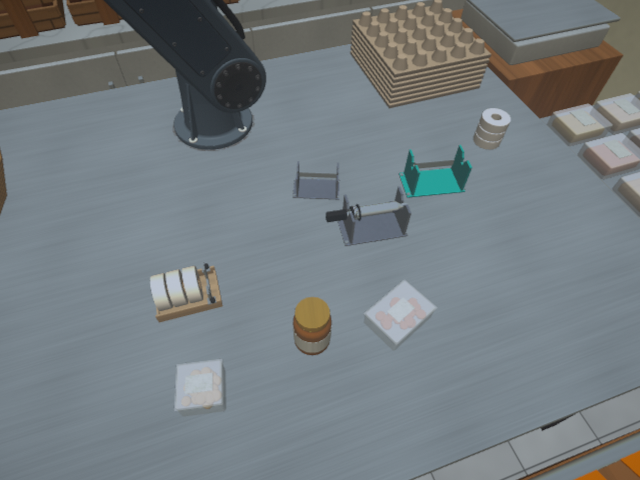

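The top view shows two grey holders, at (235,260) with the spindle and at (270,335), which is smaller and empty, plus a turquoise one at (135,298). The one at (235,260) fits: it is grey, the larger of the two, and carries the spindle, with its handle at (273,266) and tip at (197,257). The tray with the rolls is at (440,242) and its fence is on the left at (415,242). The jar is at (340,155) and the tubs are at (257,150) and (443,143). The scene view agrees.

```bash
cat > h.py <<'E'
from rig import *
import cv2,numpy as np
def cloud(d,c):
    v,u=np.mgrid[0:480,0:640]
    p=np.stack([(u-c['cx'])/c['fx']*d,(v-c['cy'])/c['fy']*d,d],-1)
    return p@np.array(c['rotation']).T+c['xyz']
E
python3 - <<'E'
from h import *
z=np.load('top0.npz');im,d=z['im'],z['d'];P=cloud(d,calibration('top'))
print('counter z',np.median(P[180:220,330:390,2]))
def show(n,r,lo,hi):
    a,b,c,e=r;Q=P[a:b,c:e];m=(Q[...,2]>lo)&(Q[...,2]<hi)&(d[a:b,c:e]>0);q=Q[m]
    mu=q.mean(0);ev=np.linalg.svd((q-mu)[:,:2],full_matrices=False)[2][0]
    t=(q[:,:2]-mu[:2])@ev;w=(q[:,:2]-mu[:2])@[-ev[1],ev[0]]
    print(n,len(q),mu.round(4),'ang',np.degrees(np.arctan2(ev[1],ev[0])).round(2),'t',np.percentile(t,[0,2,98,100]).round(4),'w',np.percentile(w,[0,2,98,100]).round(4),'z',np.percentile(q[:,2],[2,50,98]).round(4))
show('handle',(255,280,272,290),.05,.09)
show('barrel',(245,275,208,246),.05,.09)
show('spindle',(245,280,190,290),.055,.09)
show('holder plates',(225,295,185,275),.05,.09)
show('holder all',(225,295,185,275),.0015,.09)
show('rolls top',(215,270,422,476),.06,.09)
show('rolls',(215,270,422,476),.045,.09)
show('tray',(210,275,400,476),.002,.03)
show('fence',(210,275,400,421),.03,.06)
np.set_printoptions(linewidth=250)
print('rolls col',[(u,P[242,u].round(3)[1:].tolist()) for u in range(420,476,2)])
print('rows at 432',[(v,P[v,436].round(3)[[0,2]].tolist()) for v in range(216,270,3)])
a=cv2.resize(im[215:300,185:295],None,fx=3.6,fy=3.6,interpolation=2);b=cv2.resize(im[200:285,395:485],None,fx=3.6,fy=3.6,interpolation=2)
s=np.load('scene0.npz')['im'];e=cv2.resize(s[150:330,140:420],None,fx=2.57,fy=1.6,interpolation=2)
o=np.hstack([a,b]);e=cv2.resize(s[170:330,140:480],(o.shape[1],280),interpolation=2);cv2.imwrite('pics/crop.png',np.vstack([o,e]));print(o.shape)
E
```

```text
counter z -0.0006485341219949481
handle 92 [0.4513 0.1674 0.069 ] ang -100.13 t [-0.0123 -0.0114  0.0113  0.0116] w [-0.0072 -0.0068  0.0068  0.0075] z [0.0562 0.0697 0.0738]
barrel 445 [0.465  0.2678 0.0679] ang -98.83 t [-0.039  -0.035   0.0366  0.0385] w [-0.0137 -0.0109  0.0112  0.0128] z [0.0594 0.0684 0.0735]
spindle 1113 [0.4615 0.2495 0.069 ] ang -95.48 t [-0.0846 -0.0769  0.0889  0.0945] w [-0.0338 -0.0281  0.024   0.0363] z [0.057  0.0693 0.0798]
holder plates 1134 [0.4638 0.2576 0.0689] ang -97.73 t [-0.0764 -0.0681  0.0795  0.0848] w [-0.0378 -0.0325  0.0334  0.0378] z [0.0541 0.0692 0.0805]
holder all 3415 [0.4643 0.264  0.0276] ang -95.16 t [-0.1045 -0.0888  0.0822  0.0924] w [-0.076  -0.0625  0.0669  0.0821] z [0.0017 0.006  0.0788]
rolls top 1066 [ 0.5049 -0.1682  0.0685] ang -93.43 t [-0.042  -0.0408  0.0407  0.0431] w [-0.0295 -0.0249  0.0266  0.03  ] z [0.0606 0.0691 0.0756]
rolls 1426 [ 0.504  -0.1674  0.0648] ang -93.04 t [-0.0414 -0.0403  0.0414  0.0442] w [-0.0327 -0.0305  0.0335  0.0363] z [0.0473 0.067  0.0754]
tray 1201 [ 0.5044 -0.14    0.0114] ang -93.67 t
[... 657 characters left out ...]
-0.178, 0.073]), (456, [-0.182, 0.073]), (458, [-0.186, 0.069]), (460, [-0.189, 0.075]), (462, [-0.193, 0.074]), (464, [-0.198, 0.069]), (466, [-0.202, 0.071]), (468, [-0.206, 0.069]), (470, [-0.211, 0.067]), (472, [-0.234, -0.004]), (474, [-0.238, -0.003])]
rows at 432 [(216, [0.562, -0.001]), (219, [0.556, -0.002]), (222, [0.547, 0.019]), (225, [0.537, 0.056]), (228, [0.53, 0.063]), (231, [0.524, 0.066]), (234, [0.517, 0.069]), (237, [0.511, 0.075]), (240, [0.505, 0.074]), (243, [0.499, 0.073]), (246, [0.494, 0.07]), (249, [0.488, 0.069]), (252, [0.482, 0.061]), (255, [0.477, 0.055]), (258, [0.472, 0.038]), (261, [0.467, 0.023]), (264, [0.462, 0.004]), (267, [0.456, -0.001])]
(306, 720, 3)
```

View pics/crop.png

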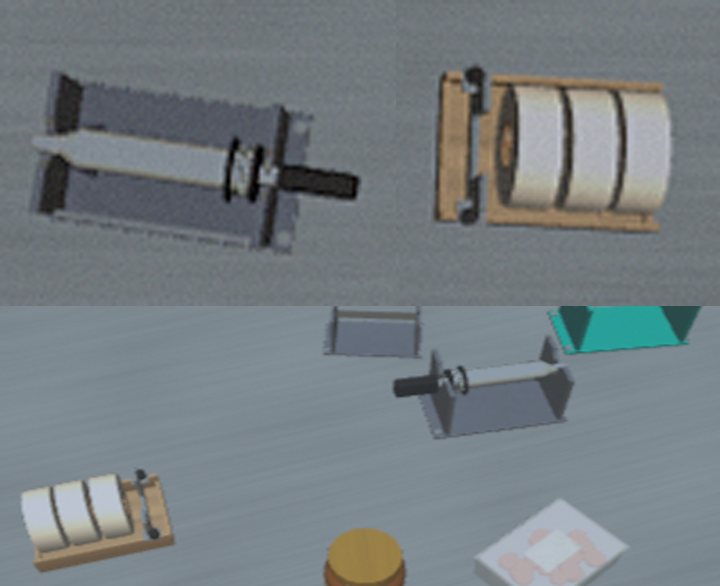

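The enlarged crop confirms it. The spindle's holder at (235,260) is the larger grey one, and its handle points to world -y. The tray's fence is on the +y side. I'll turn the tool and move over the tray for a close look.

Emit:
send_rows(plan=[[0,0,0,-0.006,-0.116],[0,0,0,-0.006,-0.116],[0,0,0,-0.006,-0.116],[0,0,0,-0.006,-0.116],[0,0,0,-0.006,-0.116],[0,0,0,-0.006,-0.116],[0,0,0,-0.006,-0.116],[0,0,0,-0.006,-0.116],[0,0,0,-0.006,-0.116],[0,0,0,-0.006,-0.116],[0,0,0,-0.006,-0.116],[0,0.031,0.024,0,0],[0,0.031,0.024,0,0],[0,0.031,0.024,0,0],[0,0.031,0.024,0,0],[0,0.031,0.024,0,0],[0,0.031,0.024,0,0],[0,0.031,0.024,0,0],[0,0.031,0.024,0,0],[0,0.031,0.024,0,0]])

```text
time_s: 1.77
position: [0.4109, -0.3005, 0.3023]
tcp_rot: [[-0.041, 0.999, -0.0], [0.999, 0.041, 0.001], [0.001, -0.0, -1.0]]
force: [1.2, -0.2, 0.4]
opening: 1.002
grasp_force: 0.0
```

Run:
```python
from h import *
s=read_state();print(s['time_s'],s['position'],s['tcp_rot'].round(4),s['force'],s['joint_positions'])
c=calibration('wrist');R=np.array(s['tcp_rot']);print(c,R.T@(c['xyz']-s['position']),R.T@c['rotation'])
```

```text
1.7667 [ 0.41089748 -0.30049064  0.30229131] [[-4.060e-02  9.992e-01 -4.000e-04]
 [ 9.992e-01  4.060e-02  6.000e-04]
 [ 6.000e-04 -4.000e-04 -1.000e+00]] [ 1.1782255  -0.2347374   0.39223919] [-4.87757546e+01  1.67657422e+01  9.36294615e+01  5.27559545e-03
  6.96443601e+01 -5.11069896e+01]
{'fx': 381.75381462086784, 'fy': 381.75381462086784, 'cx': 322.6045088801058, 'cy': 233.98481192121986, 'xyz': array([ 0.40756526, -0.22460053,  0.45045606]), 'rotation': array([[ 9.99149034e-01,  3.93757717e-02,  1.22783006e-02],
       [ 4.12360300e-02, -9.60074430e-01, -2.76688777e-01],
       [ 8.93248272e-04,  2.76959633e-01, -9.60881139e-01]])} [ 0.07605048 -0.00029923 -0.14811968] [[ 5.92709739e-04 -9.60717474e-01 -2.77527627e-01]
 [ 9.99999031e-01  2.19940916e-04  1.37430672e-03]
 [-1.25928080e-03 -2.77528173e-01  9.60716674e-01]]
```

Emit:
send_rows(plan=[[0,0.034,0.02,0.016,0],[0,0.034,0.02,0.016,0],[0,0.034,0.02,0.016,0],[0,0.034,0.02,0.016,0],[0,0.034,0.02,0.016,0],[0,0,0,0,0],[0,0,0,0,0]])

```text
time_s: 2.35
position: [0.501, -0.1298, 0.2229]
tcp_rot: [[-0.046, 0.999, -0.003], [0.999, 0.046, 0.001], [0.001, -0.003, -1.0]]
force: [1.1, -1.0, 0.1]
opening: 1.0
grasp_force: 0.0
```

Run:
```python
from h import *
c=calibration('wrist');im,d=capture('wrist');cv2.imwrite('pics/w1.png',im);np.savez('w1.npz',im=im,d=d,**{k:np.array(v) for k,v in c.items()})
P=cloud(d,c);np.save('w1P.npy',P);print(np.median(P[...,2][d>0]))
```

```text
0.0007548025478580911
```

View pics/w1.png

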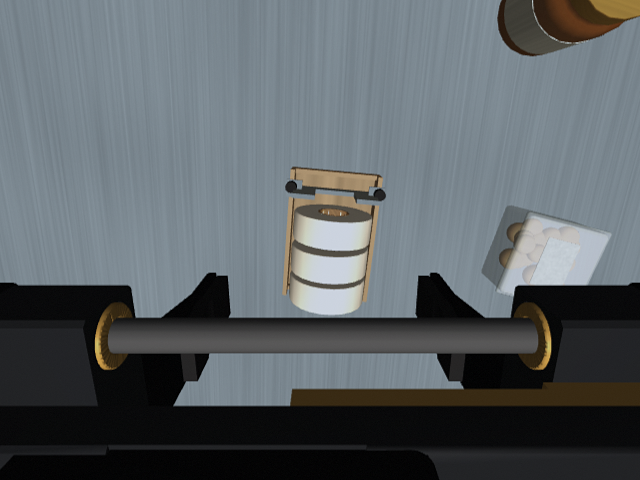

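Emit:
send_rows(plan=[[0,0.04,0,0,0],[0,0.04,0,0,0],[0,0.04,0,0,0],[0,0.04,0,0,0],[0,0.04,0,0,0],[0,0.04,-0.006,0,-0.03],[0,0.04,-0.006,0,-0.03],[0,0.04,-0.006,0,-0.03],[0,0.04,-0.006,0,-0.03],[0,0,0,0,0],[0,0,0,0,0]])

```text
time_s: 3.32
position: [0.4556, 0.2253, 0.2249]
tcp_rot: [[-0.163, 0.987, 0.002], [0.987, 0.163, -0.0], [-0.0, 0.001, -1.0]]
force: [0.4, -0.5, 0.1]
opening: 0.997
grasp_force: 0.0
```

Run:
```python
from h import *
c=calibration('wrist');im,d=capture('wrist');cv2.imwrite('pics/w2.png',im);np.savez('w2.npz',im=im,d=d)
P=cloud(d,c);np.save('w2P.npy',P);print(np.median(P[...,2][d>0]))
```

```text
0.000979653723719387
```

View pics/w2.png

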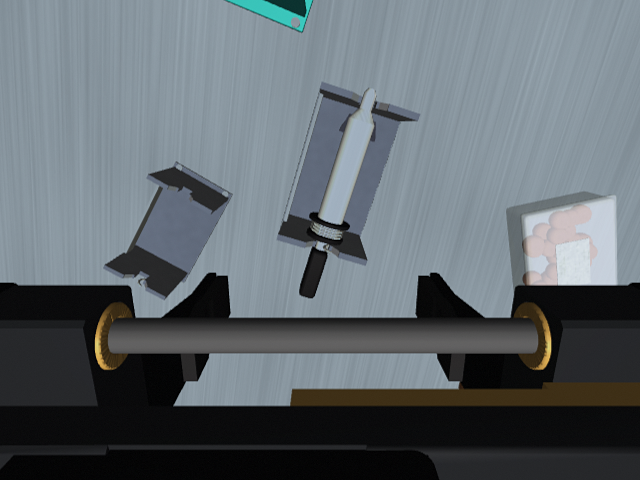

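The wrist views show the rolls at (330,230-300) with the fence at (335,190), and the spindle from its handle at (313,275) to its tip at (370,95). Both axes have headings below 90°. Next I fit them accurately.

Run:
```python
from h import *
np.set_printoptions(precision=4,suppress=True,linewidth=200)
P=np.load('w2P.npy');im=np.load('w2.npz')['im'];d=np.load('w2.npz')['d']
Q=P[80:300,275:425].reshape(-1,3);ok=d[80:300,275:425].ravel()>0;Q=Q[ok]
print('n',len(Q))
# barrel axis: slices of cylinder tops
a=np.radians(82.2)
o=np.array([.4545,.205])
for it in range(6):
    e=np.array([np.cos(a),np.sin(a)]);n=np.array([np.sin(a),-np.cos(a)])  # n = spindle +x
    t=(Q[:,:2]-o)@e;w=(Q[:,:2]-o)@n
    m=(Q[:,2]>.06)&(abs(w)<.0105)
    def sl(t0,t1,W=.0105,zl=.06):
        k=m&(t>t0)&(t<t1);ww=w[k];return t[k].mean(),(np.percentile(ww,3)+np.percentile(ww,97))/2,np.percentile(ww,[3,97]),np.percentile(Q[k,2],[5,50,90]),k.sum()
    m=(Q[:,2]>.052)&(abs(w)<.02)
    L=[sl(x,x+.01) for x in np.arange(.025,.085,.01)]
    pf=np.polyfit([l[0] for l in L],[l[1] for l in L],1)
    a-=np.arctan(pf[0]);o=o+n*pf[1]
print('head',np.degrees(a),o);[print(l) for l in L]
e=np.array([np.cos(a),np.sin(a)]);n=np.array([np.sin(a),-np.cos(a)])
t=(Q[:,:2]-o)@e;w=(Q[:,:2]-o)@n
print('handle');
m=(Q[:,2]>.045)&(abs(w)<.02)
for x in np.arange(-.07,-.01,.006):
    k=m&(t>x)&(t<x+.006)
    if k.sum()>3: print(x.round(3),k.sum(),w[k].mean(),np.percentile(w[k],[3,97]),np.percentile(Q[k,2],[5,50,95]))
print('extents high', )
k=(abs(w)<.006)&(Q[:,2]>.066);print('t hist z>.066 |w|<6', np.histogram(t[k],np.arange(-.07,.13,.003))[0])
for lo,hi in [(-.02,-.003),(.098,.12)]:
    k=(abs(w)>.02)&(abs(w)<.04)&(Q[:,2]>.072)&(t>lo)&(t<hi);print('plate top t',np.percentile(t[k],[3,50,97]),'w',np.percentile(w[k],[1,99]),k.sum(),np.median(Q[k,2]))
k=(abs(w)<.022)&(Q[:,2]>.072)&(t>-.008)&(t<.02);print('flange/disc t',np.histogram(t[k],np.arange(-.008,.021,.002)))
```

```text
n 32870
head 82.26203163500858 [0.4586 0.2044]
(np.float64(0.029968652658472417), np.float64(7.920705186785938e-05), array([-0.0101,  0.0102]), array([0.0631, 0.0692, 0.0711]), np.int64(316))
(np.float64(0.04000679893040386), np.float64(-6.906183205911479e-05), array([-0.01  ,  0.0099]), array([0.0635, 0.0692, 0.0712]), np.int64(321))
(np.float64(0.050027393691392356), np.float64(-4.7918471750067054e-05), array([-0.0101,  0.01  ]), array([0.0633, 0.0692, 0.071 ]), np.int64(329))
(np.float64(0.06005567572254796), np.float64(-5.427673245081768e-06), array([-0.01,  0.01]), array([0.0634, 0.0693, 0.0711]), np.int64(339))
(np.float64(0.07004317544524771), np.float64(3.451944761000917e-05), array([-0.01  ,  0.0101]), array([0.0636, 0.0692, 0.0711]), np.int64(344))
(np.float64(0.0800049654791311), np.float64(8.681477578634592e-06), array([-0.0101,  0.0101]), array([0.0637, 0.0693, 0.0711]), np.int64(357))
handle
-0.052 38 -0.00017160935814054096 [-0.006   0.0065] [0.0689 0.0701 0.0714]
-0.046 114 -0.00015992899186161798 [-0.0065  0.0068] [0.0646 0.0705 0.0717]
-0.04 110 -0.00038599027127110
[... 258 characters left out ...]
704 0.072 ]
-0.016 120 -0.0002784244818889692 [-0.0066  0.0067] [0.0603 0.0704 0.072 ]
extents high
t hist z>.066 |w|<6 [ 0  0  0  0  0  0  0 34 47 45 45 44 46 47 51 44 47 48 47 48 55 34  5 25 10 54 71 48 51 26 85 53 50 52 55 53 55 55 55 56 58 58 56 59 57 58 57 60 60 59 63 61 62 64 63 63 64 63 60 50 10  0  5  3  0  0]
plate top t [-0.0037 -0.0031 -0.003 ] w [-0.0374  0.0362] 15 0.0784420711362308
plate top t [0.1162 0.1178 0.1199] w [-0.0371  0.0381] 303 0.0788196607266452
flange/disc t (array([  0,   0,  42,  83, 119,   9,  38,  61,  41,  28,  30,  27,   7,  53]), array([-0.008, -0.006, -0.004, -0.002,  0.   ,  0.002,  0.004,  0.006,  0.008,  0.01 ,  0.012,  0.014,  0.016,  0.018,  0.02 ]))
```

Run:
```python
from h import *
np.set_printoptions(precision=4,suppress=True,linewidth=200)
P=np.load('w1P.npy');d=np.load('w1.npz')['d']
sl=np.s_[160:316,275:395];Q=P[sl][d[sl]>0]
a=np.radians(86.6);o=np.array([.5045,-.168])
def fr(): 
    e=np.array([np.cos(a),np.sin(a)]);n=np.array([np.sin(a),-np.cos(a)]);return e,n,(Q[:,:2]-o)@e,(Q[:,:2]-o)@n
for it in range(5):
    e,n,t,w=fr()
    # circle fit per t slice on outer surface z>.045
    L=[]
    for x in np.arange(-.04,.036,.005):
        k=(t>x)&(t<x+.005)&(Q[:,2]>.045)&(abs(w)<.036)
        if k.sum()<20: continue
        A=np.c_[2*w[k],2*Q[k,2],np.ones(k.sum())];b=w[k]**2+Q[k,2]**2
        s=np.linalg.lstsq(A,b,rcond=None)[0];L.append((t[k].mean(),s[0],s[1],np.sqrt(s[2]+s[0]**2+s[1]**2),k.sum(),*np.percentile(w[k],[2,98])))
    L=np.array(L);pf=np.polyfit(L[:,0],(L[:,5]+L[:,6])/2,1);a-=np.arctan(pf[0]);o=o+n*pf[1]
print('rolls heading',np.degrees(a),o);print(L)
e,n,t,w=fr()
k=(Q[:,2]>.066)&(abs(w)<.015);h=np.histogram(t[k],np.arange(-.045,.045,.002));print(h[0],h[1][[0,-1]])
# fence
k=(t>.04)&(t<.075)&(Q[:,2]>.03)&(Q[:,2]<.06)&(abs(w)>.02);print('fence',k.sum(),np.percentile(t[k],[2,20,50,80,98]),np.percentile(w[k],[1,99]))
f=np.polyfit(w[k],t[k],1);print('fence tilt deg',np.degrees(np.arctan(f[0])),f[1])
# tray sides tops z~.024
k=(Q[:,2]>.018)&(Q[:,2]<.028)&(abs(w)>.035)&(abs(w)<.05)
for s in(-1,1):
    j=k&(w*s>0);f=np.polyfit(t[j],w[j],1);print('side',s,j.sum(),np.degrees(np.arctan(f[0])),f[1],np.percentile(t[j],[1,99]))
```

```text
rolls heading 87.34723735441278 [ 0.5083 -0.1682]
[[ -0.0375   0.0004   0.0386   0.0346 367.      -0.0315   0.0318]
 [ -0.0325   0.0003   0.0387   0.0345 382.      -0.0318   0.032 ]
 [ -0.0275   0.0002   0.0385   0.0346 394.      -0.0322   0.0317]
 [ -0.0224   0.0002   0.0385   0.0345 403.      -0.0325   0.0316]
 [ -0.0189   0.0004   0.0411   0.0292 433.      -0.0308   0.031 ]
 [ -0.0122   0.0001   0.0385   0.0344 319.      -0.0324   0.0298]
 [ -0.0075  -0.       0.0387   0.0344 418.      -0.0323   0.0318]
 [ -0.0025  -0.0001   0.0386   0.0345 406.      -0.032    0.0315]
 [  0.0025  -0.0003   0.0387   0.0344 416.      -0.0324   0.0313]
 [  0.0082   0.0003   0.0457   0.0275 607.      -0.0321   0.0306]
 [  0.0104   0.0056   0.0505   0.0183 272.      -0.0177   0.0309]
 [  0.0179  -0.0001   0.0387   0.0343 355.      -0.0326   0.031 ]
 [  0.0225  -0.0002   0.0386   0.0345 435.      -0.032    0.0316]
 [  0.0275  -0.0001   0.0385   0.0346 445.      -0.0325   0.0314]
 [  0.0325  -0.0001   0.0386   0.0345 449.      -0.0328   0.031 ]
 [  0.0379  -0.0002   0.044    0.0293 563.      -0.0322   0.0315]]
[  9  58  69  80  63  70  78  78  68  82  69  76 105  79   0  44  80  78  77  81  74  81  84  76  80  83  82 126   0   0  45  83  91  82  81  84  89  91  80  88  85  95 112   0] [-0.045  0.043]
fence 715 [0.04   0.0405 0.0556 0.0569 0.0622] [-0.044   0.0437]
fence tilt deg -0.34989752942904323 0.0527120895355172
side -1 556 -0.17920454872793184 -0.03996870279033138 [-0.0501  0.0723]
side 1 576 -0.019031471284761146 0.03966565868492999 [-0.0491  0.0727]
```

Emit:
send_rows(plan=[[0,0,0,0,0.1],[0,0,0,0,0.1],[0,0,0,0,0.099],[0,-0.021,0.003,0.03,0],[0,-0.021,0.003,0.03,0],[0,0,0,0.03,0],[0,0,0,0,0],[0,0,0,0,0],[0,0,0,0,0]])

```text
time_s: 4.12
position: [0.4573, 0.1815, 0.1354]
tcp_rot: [[0.14, 0.99, 0.002], [0.99, -0.14, 0.0], [0.001, 0.002, -1.0]]
force: [0.6, -0.8, 0.4]
opening: 1.0
grasp_force: 0.0
```

```bash
cat >> h.py <<'E'
def st(target=None,head=None):
    s=read_state();R=np.array(s['tcp_rot']);p=np.array(s['position']);hd=np.degrees(np.arctan2(R[1,0],R[0,0]))
    print('t',s['time_s'],'p',p.round(4),'head',hd.round(2),'z ax',R[:,2].round(4),'F tool',(R.T@s['force']).round(2),'M',np.round(s['moment'],2),'op',round(s['opening'],3))
    if target is not None:
        h=np.radians(head if head else hd);e=np.array([np.cos(h),np.sin(h),0]);n=np.array([np.sin(h),-np.cos(h),0]);D=np.array(target)-p
        print('go x %.4f y %.4f z %.4f turn %.4f'%(D@e,D@n,-D[2],np.radians(hd-np.degrees(h))))
E
python3 -c "
from h import *
st([.4557,.1831,.055],82.26)"
```

```text
t 4.1167 p [0.4573 0.1815 0.1354] head 81.96 z ax [ 2.2e-03  3.0e-04 -1.0e+00] F tool [-0.72  0.71 -0.38] M [-0.02 -0.1  -0.06] op 1.0
go x 0.0013 y -0.0018 z 0.0804 turn -0.0052
```

Emit:
send_rows(plan=[[0,0.001,-0.002,0.025,-0.005],[0,0,0,0.025,0],[0,0,0,0.02,0],[0,0,0,0.01,0],[0,0,0,0,0],[0,0,0,0,0],[0,0,0,0,0]])

```text
time_s: 4.7
position: [0.4551, 0.1841, 0.0557]
tcp_rot: [[0.132, 0.991, 0.003], [0.991, -0.132, 0.001], [0.001, 0.003, -1.0]]
force: [-0.1, 0.5, -1.0]
opening: 1.003
grasp_force: 0.0
```

```bash
python3 -c "
from h import *
st([.4557,.1831,.055],82.26)"
```

```text
t 4.7 p [0.4551 0.1841 0.0557] head 82.4 z ax [ 3.2e-03  5.0e-04 -1.0e+00] F tool [ 0.48 -0.2   0.97] M [-0.03 -0.06  0.06] op 1.003
go x -0.0009 y 0.0007 z 0.0007 turn 0.0024
```

Now close on the handle.

Emit:
send_rows(plan=[[120,0,0,0,0],[180,0,0,0,0],[255,0,0,0,0],[255,0,0,0,0],[255,0,0,0,0],[255,0,0,0,0],[255,0,0,0,0],[255,0,0,0,0],[255,0,0,0,0],[255,0,0,0,0]])

```text
time_s: 5.53
position: [0.4538, 0.1837, 0.0542]
tcp_rot: [[0.133, 0.991, -0.0], [0.991, -0.133, -0.0], [-0.0, -0.0, -1.0]]
force: [0.3, -0.2, 0.4]
opening: 0.328
grasp_force: 0.0
```

```bash
python3 -c "
from h import *
st([.4557,.1831,.055],82.26)"
```

```text
t 5.5333 p [0.4538 0.1837 0.0542] head 82.38 z ax [-1.e-04 -0.e+00 -1.e+00] F tool [-0.17  0.3  -0.38] M [-0.03 -0.04  0.03] op 0.328
go x -0.0004 y 0.0020 z -0.0008 turn 0.0020
```

Emit:
send_rows(plan=[[255,0,0,0,0],[255,0,0,0,0],[255,0,0,0,0],[255,0,0,0,0],[255,0,0,0,0],[255,0,0,0,0]])

```text
time_s: 6.03
position: [0.455, 0.1839, 0.0544]
tcp_rot: [[0.133, 0.991, 0.002], [0.991, -0.133, 0.0], [0.001, 0.002, -1.0]]
force: [3.9, 0.6, -1.4]
opening: 0.156
grasp_force: 30.0
```

```bash
python3 -c "
from h import *
st([.4557,.1831,.055],82.26);print(read_state()['grasp_force'])"
```

```text
t 6.0333 p [0.455  0.1839 0.0544] head 82.38 z ax [ 2.3e-03  3.0e-04 -1.0e+00] F tool [1.06 3.75 1.43] M [-0.14 -0.59 -0.06] op 0.156
go x -0.0006 y 0.0008 z -0.0006 turn 0.0020
29.965648725628853
```

Emit:
send_rows(plan=[[255,0,0.0005,-0.004,0],[255,0,0,-0.005,0],[255,0,0,-0.005,0],[255,0,0,-0.005,0],[255,0,0,-0.005,0],[255,0,0,-0.008,0],[255,0,0,-0.014,0],[255,0,0,-0.02,0],[255,0,0,-0.014,0],[255,0,0,0,0],[255,0,0,0,0],[255,0,0,0,0]])

```text
time_s: 7.03
position: [0.4533, 0.1836, 0.1341]
tcp_rot: [[0.132, 0.991, -0.001], [0.991, -0.132, -0.0], [-0.0, -0.001, -1.0]]
force: [-0.4, -0.8, -1.9]
opening: 0.156
grasp_force: 29.9
```

Run:
```python
from h import *
st();c=calibration('wrist');im,d=capture('wrist');cv2.imwrite('pics/w3.png',im[60:330,250:450]);np.savez('w3.npz',im=im,d=d)
P=cloud(d,c);np.save('w3P.npy',P)
s=read_state();p=np.array(s['position']);R=np.array(s['tcp_rot'])
T=(P-p)@R
k=(d>0)&(abs(T[...,1])<.03)&(abs(T[...,2])<.03)&(T[...,0]>-.01)
q=T[k];h=q[:,0]
for x in np.arange(-.01,.16,.006):
    j=(h>x)&(h<x+.006)
    if j.sum()>5:print(x.round(3),j.sum(),'y',np.percentile(q[j,1],[3,50,97]).round(4),'ztop',np.percentile(q[j,2],[1,5,50]).round(4))
```

```text
t 7.0333 p [0.4533 0.1836 0.1341] head 82.4 z ax [-1.4e-03 -3.0e-04 -1.0e+00] F tool [-0.87 -0.31  1.85] M [-0.1  -0.06 -0.01] op 0.156
-0.01 36 y [-0.007  -0.0005  0.0068] ztop [-0.0268 -0.0261 -0.0246]
0.002 327 y [-0.0074 -0.0003  0.0072] ztop [-0.0171 -0.0168 -0.0155]
0.008 2541 y [-0.0155 -0.0003  0.0153] ztop [-0.0273 -0.0249 -0.0141]
0.014 671 y [-0.0059  0.0001  0.0059] ztop [-0.0158 -0.0152 -0.0104]
0.02 218 y [-0.0045  0.0001  0.0046] ztop [-0.0093 -0.0091 -0.0076]
0.026 1145 y [-0.0141  0.0004  0.0143] ztop [-0.0189 -0.0185 -0.015 ]
0.032 1117 y [-0.0127  0.0004  0.0126] ztop [-0.0167 -0.0161 -0.0128]
0.038 1370 y [-0.0153 -0.0003  0.0156] ztop [-0.0194 -0.0187 -0.0129]
0.044 1003 y [-0.0098  0.0001  0.0101] ztop [-0.0189 -0.017  -0.0103]
0.05 925 y [-0.0098  0.0001  0.0103] ztop [-0.0119 -0.0113 -0.0093]
0.056 933 y [-0.0097  0.0004  0.0102] ztop [-0.0111 -0.0107 -0.0087]
0.062 956 y [-0.0097  0.0001  0.0102] ztop [-0.0104 -0.0099 -0.008 ]
0.068 1015 y [-0.01    0.0004  0.0105] ztop [-0.0099 -0.0093 -0.0073]
0.074 981 y [-0.0099  0.0001  0.0104] ztop [-0.0092 -0.0086 -0.0066]
0.08 1035 y [-0.0098  0.0004  0.0103] ztop [-0.0086 -0.0079 -0.006 ]
0.086 1061 y [-0.0097  0.0004  0.0106] ztop [-0.008  -0.0073 -0.0053]
0.092 1077 y [-0.0097  0.0004  0.0105] ztop [-0.0072 -0.0067 -0.0046]
0.098 1090 y [-0.0096  0.0004  0.0104] ztop [-0.0065 -0.006  -0.004 ]
0.104 1130 y [-0.0095  0.0004  0.0107] ztop [-0.0057 -0.0053 -0.0032]
0.11 1390 y [-0.0125  0.0007  0.0137] ztop [-0.005  -0.0045 -0.0019]
0.116 302 y [-0.0132 -0.0016  0.0144] ztop [-0.0034 -0.0024  0.0046]
```

View pics/w3.png

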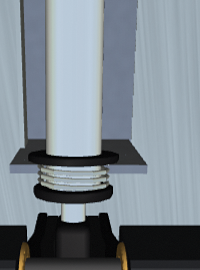

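The wrist picture and depth show that the spindle drooped about 6.5° in the grip when it left the catch. To level it, I'll rest its two journals on the tops of the holder's two plates, beside the slots.

Emit:
send_rows(plan=[[255,0,-0.011,0,0],[255,0,-0.011,0,0],[255,0,0,0.01,0],[255,0,0,0.01,0],[255,0,0,0.008,0],[255,0,0,0.005,0],[255,0,0,0.005,0],[255,0,0,0.005,0],[255,0,0,0.004,0],[255,0,0,0.003,0],[255,0,0,0.003,0],[255,0,0,0.001,0],[255,0,0,0,0],[255,0,0,0,0]])

```text
time_s: 8.25
position: [0.4327, 0.1866, 0.0804]
tcp_rot: [[0.133, 0.991, 0.0], [0.991, -0.133, 0.0], [0.0, 0.0, -1.0]]
force: [-0.3, -1.6, 0.6]
opening: 0.157
grasp_force: 30.0
```

```bash
cat >> h.py <<'E'
def droop(tag):
    st();c=calibration('wrist');s=read_state();im,d=capture('wrist')
    P=cloud(d,c);p=np.array(s['position']);R=np.array(s['tcp_rot']);np.savez(tag+'.npz',im=im,d=d,P=P)
    T=(P-p)@R;k=(d>0)&(abs(T[...,1])<.012)&(abs(T[...,2])<.03)&(T[...,0]>.05)&(T[...,0]<.108)
    q=T[k];L=[]
    for x in np.arange(.05,.108,.004):
        j=(q[:,0]>x)&(q[:,0]<x+.004)
        if j.sum()>30: L.append((x+.002,np.percentile(q[j,2],5),np.median(q[j,1])))
    L=np.array(L);f=np.polyfit(L[:,0],L[:,1],1);g=np.polyfit(L[:,0],L[:,2],1)
    print('droop deg',np.degrees(np.arctan(f[0])).round(2),'ztop@.05',np.polyval(f,.05).round(4),'lat deg',np.degrees(np.arctan(g[0])).round(2),'y@.08',np.polyval(g,.08).round(4))
    return im,d,P,T
E
python3 -c "
from h import *
droop('w4')"
```

```text
t 8.25 p [0.4327 0.1866 0.0804] head 82.38 z ax [ 3.e-04  0.e+00 -1.e+00] F tool [-1.65 -0.1  -0.64] M [-0.11 -0.08  0.03] op 0.157
droop deg 0.7 ztop@.05 -0.016 lat deg -0.11 y@.08 -0.0002
```

Emit:
send_rows(plan=[[255,0,0,0.001,0],[255,0,0,0.001,0],[255,0,0,0,0],[255,0,0,0,0]])

```text
time_s: 8.63
position: [0.4327, 0.1867, 0.0785]
tcp_rot: [[0.133, 0.991, 0.001], [0.991, -0.133, 0.0], [0.0, 0.001, -1.0]]
force: [-1.1, -2.3, 3.6]
opening: 0.152
grasp_force: 30.0
```

```bash
python3 -c "
from h import *
droop('w4')"
```

```text
t 8.6333 p [0.4327 0.1867 0.0785] head 82.38 z ax [ 5.e-04  1.e-04 -1.e+00] F tool [-2.38 -0.79 -3.61] M [-0.01 -0.09 -0.01] op 0.152
droop deg 0.0 ztop@.05 -0.0168 lat deg -0.03 y@.08 -0.0003
```

Emit:
send_rows(plan=[[255,0,0,-0.01,0],[255,0,0,-0.02,0],[255,0,0,-0.02,0],[255,-0.018,0.004,-0.01,0],[255,-0.036,0.009,0,0],[255,-0.036,0.009,0,0],[255,-0.036,0.009,0,0],[255,-0.036,0.009,0,0],[255,-0.036,0.009,0,0],[255,-0.036,0.009,0,0],[255,-0.036,0.009,0,0],[255,-0.036,0.009,0,0],[255,-0.036,0.009,0,0],[255,-0.036,0.009,0,0],[255,-0.036,0.009,0,0],[255,-0.036,0.009,0,0],[255,-0.036,0.009,0,0],[255,-0.036,0.009,0,0],[255,-0.018,0.009,0,-0.043],[255,0,0,0,-0.044]])

```text
time_s: 10.35
position: [0.5003, -0.3731, 0.1379]
tcp_rot: [[0.048, 0.999, 0.004], [0.999, -0.048, -0.005], [-0.005, 0.004, -1.0]]
force: [-0.4, -1.1, -1.6]
opening: 0.156
grasp_force: 30.0
```

Emit:
send_rows(plan=[[255,0,0,0,0],[255,0,0,0,0],[255,0,0,0,0]])

```text
time_s: 10.6
position: [0.4982, -0.3656, 0.1375]
tcp_rot: [[0.046, 0.999, -0.002], [0.999, -0.046, 0.002], [0.002, -0.002, -1.0]]
force: [-0.3, 0.2, -0.8]
opening: 0.158
grasp_force: 30.0
```

```bash
python3 -c "
from h import *
st([.4987,-.376,.0325],87.35)
droop('w5')"
```

```text
t 10.6 p [ 0.4982 -0.3656  0.1375] head 87.35 z ax [-0.0015  0.0019 -1.    ] F tool [ 0.22 -0.35  0.81] M [-0.11 -0.06  0.04] op 0.158
go x -0.0104 y 0.0010 z 0.1050 turn 0.0001
t 10.6 p [ 0.4982 -0.3656  0.1375] head 87.35 z ax [-0.0015  0.0019 -1.    ] F tool [ 0.22 -0.35  0.81] M [-0.11 -0.06  0.04] op 0.158
droop deg 0.87 ztop@.05 -0.0158 lat deg -0.06 y@.08 -0.0002
```

Emit:
send_rows(plan=[[255,-0.005,0.001,0.02,0],[255,-0.005,0,0.025,0],[255,0,0,0.025,0],[255,0,0,0.02,0],[255,0,0,0.01,0],[255,0,0,0.004,0],[255,0,0,0,0],[255,0,0,0,0],[255,0,0,0,0]])

```text
time_s: 11.4
position: [0.5001, -0.3777, 0.0357]
tcp_rot: [[0.046, 0.999, 0.002], [0.999, -0.046, -0.002], [-0.002, 0.002, -1.0]]
force: [-0.0, 0.8, -1.9]
opening: 0.157
grasp_force: 30.0
```

Run:
```python
from h import *
st([.4987,-.376,.0338],87.35)
im,d,P,T=droop('w6')
np.set_printoptions(precision=4,suppress=True)
k=(d>0)&(T[...,0]>.14)&(T[...,0]<.36)&(abs(T[...,1])<.06);q=T[k]
for x in np.arange(.16,.26,.005):
    j=(q[:,0]>x)&(q[:,0]<x+.005)&(q[:,2]<-.008)&(abs(q[:,1])<.037)
    if j.sum()>20:
        w=q[j,1];z=q[j,2];A=np.c_[2*w,2*z,np.ones(len(w))];s=np.linalg.lstsq(A,w*w+z*z,rcond=None)[0]
        print(x.round(3),j.sum(),'edges mid',np.percentile(w,[2,98]).mean(),'circ',s[:2],np.sqrt(s[2]+s[0]**2+s[1]**2),'ztop',np.percentile(z,2))
j=(T[...,0]>.115)&(T[...,0]<.16)&(abs(T[...,1])<.01)&(abs(T[...,2])<.02)&(d>0);print('tip end',np.percentile(T[j][:,0],[90,99]),np.median(T[j][:,1]))
cv2.imwrite('pics/w6.png',im[0:330,200:460])
```

```text
t 11.4 p [ 0.5001 -0.3777  0.0357] head 87.38 z ax [ 0.0019 -0.0021 -1.    ] F tool [ 0.76 -0.07  1.86] M [-0.11 -0.11 -0.01] op 0.157
go x 0.0016 y -0.0015 z 0.0019 turn 0.0005
t 11.4 p [ 0.5001 -0.3777  0.0357] head 87.38 z ax [ 0.0019 -0.0021 -1.    ] F tool [ 0.76 -0.07  1.86] M [-0.11 -0.11 -0.01] op 0.157
droop deg 0.9 ztop@.05 -0.0158 lat deg -0.05 y@.08 -0.0003Traceback (most recent call last):
  File "<stdin>", line 11, in <module>
    return _quantile_unchecked(
        a, q, axis, out, overwrite_input, method, keepdims, weights)
    return _ureduce(a,
                    func=_quantile_ureduce_func,
    ...<5 lines>...
                    overwrite_input=overwrite_input,
                    method=method)
    r = func(a, **kwargs)
    result = _quantile(arr,
                       quantiles=q,
    ...<2 lines>...
                       out=out,
                       weights=wgt)
    slices_having_nans = np.isnan(arr[-1, ...])
                                  ~~~^^^^^^^^^
IndexError: index -1 is out of bounds for axis 0 with size 0
```

Emit:
send_rows(plan=[[255,0.004,-0.001,0.002,0],[255,0.008,0,0,0],[255,0.008,0,0,0],[255,0,0,0,0],[255,0,0,0,0],[255,0,0,0,0],[255,0,0,0,0]])

```text
time_s: 12.03
position: [0.4994, -0.3573, 0.0323]
tcp_rot: [[0.046, 0.999, 0.0], [0.999, -0.046, -0.001], [-0.0, 0.0, -1.0]]
force: [-0.3, -0.3, -0.8]
opening: 0.159
grasp_force: 30.0
```

Run:
```python
from h import *
st([.4987,-.376,.0338],87.35)
e=np.array([.0463,.9989]);n=np.array([.9989,-.0463]);p=np.array(read_state()['position'])[:2]-[.5083,-.1682];print('t',p@e,'w',p@n)
a,_=capture('top');b,_=capture('scene')
cv2.imwrite('pics/v7.png',np.hstack([cv2.resize(a[200:290,400:540],(560,360),interpolation=2)[:, :400],cv2.resize(b[230:330,80:240],(400,360),interpolation=2)]))
```

```text
t 12.0333 p [ 0.4994 -0.3573  0.0323] head 87.37 z ax [ 4.e-04 -5.e-04 -1.e+00] F tool [-0.32 -0.3   0.81] M [-0.08 -0.12  0.04] op 0.159
go x -0.0187 y 0.0002 z -0.0015 turn 0.0004
t -0.1893257471271832 w -0.0001566655534203168
```

View pics/v7.png

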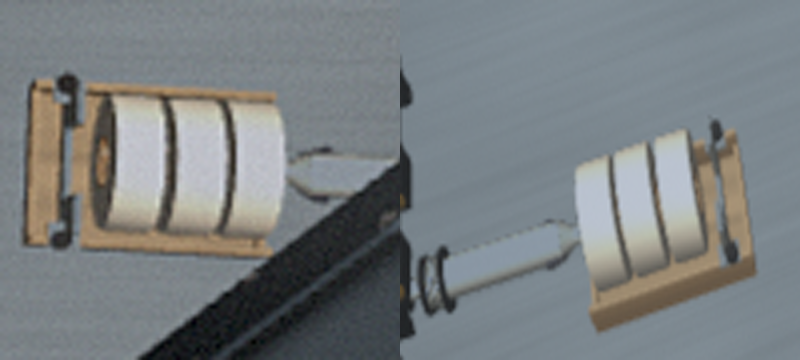

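The tip is entering roll 1 centrally: in the top view the tip is at (290,172) and the roll's edges are at 108 and 242. I'll feed it in.

Emit:
send_rows(plan=[[255,0.004,0,-0.001,0],[255,0.006,0,0,0],[255,0.006,0,0,0],[255,0.006,0,0,0],[255,0.006,0,0,0],[255,0.004,0,0,0],[255,0,0,0,0],[255,0,0,0,0]])

```text
time_s: 12.8
position: [0.5006, -0.3245, 0.0333]
tcp_rot: [[0.046, 0.999, -0.0], [0.999, -0.046, 0.001], [0.001, -0.0, -1.0]]
force: [0.4, 0.7, -1.2]
opening: 0.157
grasp_force: 30.0
```

```bash
cat >> h.py <<'E'
def tw():
    st();e=np.array([.0463,.9989]);n=np.array([.9989,-.0463]);p=np.array(read_state()['position'])[:2]-[.5083,-.1682];print('t',(p@e).round(4),'w',(p@n).round(4))
E
python3 -c "
from h import *
tw()"
```

```text
t 12.8 p [ 0.5006 -0.3245  0.0333] head 87.39 z ax [-3.e-04  6.e-04 -1.e+00] F tool [0.77 0.41 1.18] M [-0.03 -0.14 -0.04] op 0.157
t -0.1564 w -0.0004
```

Emit:
send_rows(plan=[[255,0.004,0,0,0],[255,0.004,0,0,0],[255,0.004,0,0,0],[255,0.004,0,0,0],[255,0,0,0,0]])

```text
time_s: 13.22
position: [0.5019, -0.3091, 0.0335]
tcp_rot: [[0.046, 0.999, 0.001], [0.999, -0.046, -0.001], [-0.001, 0.001, -1.0]]
force: [1.0, -2.1, -1.2]
opening: 0.161
grasp_force: 30.0
```

```bash
python3 -c "
from h import *
tw()"
```

```text
t 13.2167 p [ 0.5019 -0.3091  0.0335] head 87.36 z ax [ 0.0013 -0.001  -1.    ] F tool [-2.02  1.11  1.16] M [-0.39 -0.25 -0.09] op 0.161
t -0.141 w 0.0002
```

Emit:
send_rows(plan=[[255,0.004,0,0,0],[255,0.004,0,0,0],[255,0.004,0,0,0],[255,0.004,0,0,0],[255,0.004,0,0,0]])

```text
time_s: 13.63
position: [0.5027, -0.2891, 0.0334]
tcp_rot: [[0.046, 0.999, 0.001], [0.999, -0.046, -0.001], [-0.001, 0.001, -1.0]]
force: [1.9, -3.8, -0.3]
opening: 0.157
grasp_force: 30.0
```

Emit:
send_rows(plan=[[255,0.004,0,0,0],[255,0.004,0,0,0],[255,0.004,0,0,0],[255,0.004,0,0,0],[255,0.004,0,0,0]])

```text
time_s: 14.05
position: [0.5033, -0.2688, 0.0333]
tcp_rot: [[0.046, 0.999, 0.0], [0.999, -0.046, -0.0], [-0.0, 0.0, -1.0]]
force: [1.5, -3.9, -0.3]
opening: 0.157
grasp_force: 30.0
```

Run:
```python
from h import *
tw()
a,d=capture('top');P=cloud(d,calibration('top'))
e=np.array([.0463,.9989]);n=np.array([.9989,-.0463]);t=(P[...,:2]-[.5083,-.1682])@e;w=(P[...,:2]-[.5083,-.1682])@n
k=(abs(w)<.015)&(P[...,2]>.06)&(P[...,2]<.08)&(t>-.06)&(t<.07);print(np.histogram(t[k],np.arange(-.06,.072,.004)))
```

```text
t 14.05 p [ 0.5033 -0.2688  0.0333] head 87.37 z ax [ 1.e-04 -1.e-04 -1.e+00] F tool [-3.79  1.69  0.29] M [-0.58 -0.39 -0.19] op 0.157
t -0.1007 w -0.0004
(array([ 0,  0,  0,  0,  0,  0,  0,  0,  0,  0,  0,  0,  0,  1,  3,  8, 12,
       18, 21, 25, 34, 33, 30, 29, 33, 29, 30, 31, 20,  0,  0,  0]), array([-6.00000000e-02, -5.60000000e-02, -5.20000000e-02, -4.80000000e-02,
       -4.40000000e-02, -4.00000000e-02, -3.60000000e-02, -3.20000000e-02,
       -2.80000000e-02, -2.40000000e-02, -2.00000000e-02, -1.60000000e-02,
       -1.20000000e-02, -8.00000000e-03, -4.00000000e-03,  5.55111512e-17,
        4.00000000e-03,  8.00000000e-03,  1.20000000e-02,  1.60000000e-02,
        2.00000000e-02,  2.40000000e-02,  2.80000000e-02,  3.20000000e-02,
        3.60000000e-02,  4.00000000e-02,  4.40000000e-02,  4.80000000e-02,
        5.20000000e-02,  5.60000000e-02,  6.00000000e-02,  6.40000000e-02,
        6.80000000e-02]))
```

Emit:
send_rows(plan=[[255,0.004,0,0,0],[255,0.004,0,0,0],[255,0.004,0,0,0],[255,0.004,0,0,0],[255,0.004,0,0,0],[255,0.004,0,0,0],[255,0.004,0,0,0],[255,0.004,0,0,0],[255,0.002,0,0,0],[255,0,0,0,0]])

```text
time_s: 14.93
position: [0.5044, -0.2341, 0.0331]
tcp_rot: [[0.046, 0.999, -0.001], [0.999, -0.046, 0.001], [0.001, -0.001, -1.0]]
force: [0.7, -0.8, -0.9]
opening: 0.156
grasp_force: 30.0
```

Emit:
send_rows(plan=[[255,0.001,0,0,0],[255,0.001,0,0,0],[255,0.001,0,0,0],[255,0,0,0,0]])

```text
time_s: 15.27
position: [0.5049, -0.2329, 0.0332]
tcp_rot: [[0.045, 0.999, 0.0], [0.999, -0.045, -0.001], [-0.001, 0.0, -1.0]]
force: [0.2, -4.1, -1.4]
opening: 0.16
grasp_force: 30.0
```

```bash
python3 -c "
from h import *
tw()"
```

```text
t 15.2667 p [ 0.5049 -0.2329  0.0332] head 87.4 z ax [ 1.0e-04 -1.2e-03 -1.0e+00] F tool [-4.12  0.43  1.36] M [-0.83 -0.18 -0.04] op 0.16
t -0.0648 w -0.0004
```

Emit:
send_rows(plan=[[255,0.001,0,0,0],[255,0.001,0,0,0],[255,0,0,0,0]])

```text
time_s: 15.52
position: [0.5051, -0.2316, 0.0333]
tcp_rot: [[0.045, 0.999, 0.0], [0.999, -0.045, -0.002], [-0.002, 0.0, -1.0]]
force: [-1.2, -6.1, -1.6]
opening: 0.159
grasp_force: 30.0
```

Emit:
send_rows(plan=[[255,0.001,0,0,0],[255,0.001,0,0,0],[255,0,0,0,0]])

```text
time_s: 15.77
position: [0.5052, -0.2302, 0.0333]
tcp_rot: [[0.045, 0.999, 0.001], [0.999, -0.045, -0.003], [-0.003, 0.001, -1.0]]
force: [-1.1, -9.1, -1.1]
opening: 0.157
grasp_force: 30.0
```

```bash
python3 -c "
from h import *
tw()
droop('w8')"
```

```text
t 15.7667 p [ 0.5052 -0.2302  0.0333] head 87.44 z ax [ 6.e-04 -3.e-03 -1.e+00] F tool [-9.16 -0.68  1.16] M [-1.34  0.13  0.01] op 0.157
t -0.062 w -0.0002
t 15.7667 p [ 0.5052 -0.2302  0.0333] head 87.44 z ax [ 6.e-04 -3.e-03 -1.e+00] F tool [-9.16 -0.68  1.16] M [-1.34  0.13  0.01] op 0.157Traceback (most recent call last):
  File "<string>", line 4, in <module>
    droop('w8')
    ~~~~~^^^^^^
  File "h.py", line 21, in droop
    L=np.array(L);f=np.polyfit(L[:,0],L[:,1],1);g=np.polyfit(L[:,0],L[:,2],1)
                               ~^^^^^
IndexError: too many indices for array: array is 1-dimensional, but 2 were indexed
```

Emit:
send_rows(plan=[[255,0.001,0,0,0],[255,0,0,0,0]])

```text
time_s: 15.98
position: [0.5053, -0.2292, 0.0333]
tcp_rot: [[0.045, 0.999, 0.001], [0.999, -0.045, -0.003], [-0.003, 0.001, -1.0]]
force: [-0.5, -8.6, -1.2]
opening: 0.159
grasp_force: 30.0
```

Emit:
send_rows(plan=[[255,0.001,0,0,0],[255,0,0,0,0]])

```text
time_s: 16.15
position: [0.5054, -0.2285, 0.0334]
tcp_rot: [[0.044, 0.999, 0.001], [0.999, -0.044, -0.003], [-0.003, 0.001, -1.0]]
force: [-2.2, -9.7, -1.5]
opening: 0.158
grasp_force: 30.0
```

Run:
```python
from h import *
tw()
s=read_state();c=calibration('wrist');im,d=capture('wrist');P=cloud(d,c);T=(P-s['position'])@np.array(s['tcp_rot'])
k=(d>0)&(abs(T[...,1])<.012)&(T[...,2]<-.0125)&(T[...,2]>-.03)&(T[...,0]>.01)&(T[...,0]<.06);print(np.histogram(T[k][:,0],np.arange(.01,.062,.002)))
a,_=capture('top');b,_=capture('scene')
cv2.imwrite('pics/v8.png',np.hstack([cv2.resize(a[200:280,395:495],(400,320),interpolation=2),cv2.resize(b[230:330,90:240],(400,320),interpolation=2)]))
cv2.imwrite('pics/v8.png',np.vstack([cv2.imread('pics/v8.png'),cv2.resize(im[120:300,180:480],(533,280))[:, :533].copy() if 0 else np.pad(cv2.resize(im[150:330,200:450],(389,280)),((0,0),(0,411),(0,0)))]))
```

```text
t 16.15 p [ 0.5054 -0.2285  0.0334] head 87.45 z ax [ 9.0e-04 -3.5e-03 -1.0e+00] F tool [-9.74 -1.75  1.49] M [-1.54  0.18  0.01] op 0.158
t -0.0603 w -0.0001
(array([299, 194, 184,   0,   0,   0,   0,  71, 326, 437,   1,   0,   0,
         0,   0,   0,   0,   0,   0,   0,   0,   0,   0,   0,   0]), array([0.01 , 0.012, 0.014, 0.016, 0.018, 0.02 , 0.022, 0.024, 0.026,
       0.028, 0.03 , 0.032, 0.034, 0.036, 0.038, 0.04 , 0.042, 0.044,
       0.046, 0.048, 0.05 , 0.052, 0.054, 0.056, 0.058, 0.06 ]))
```

View pics/v8.png

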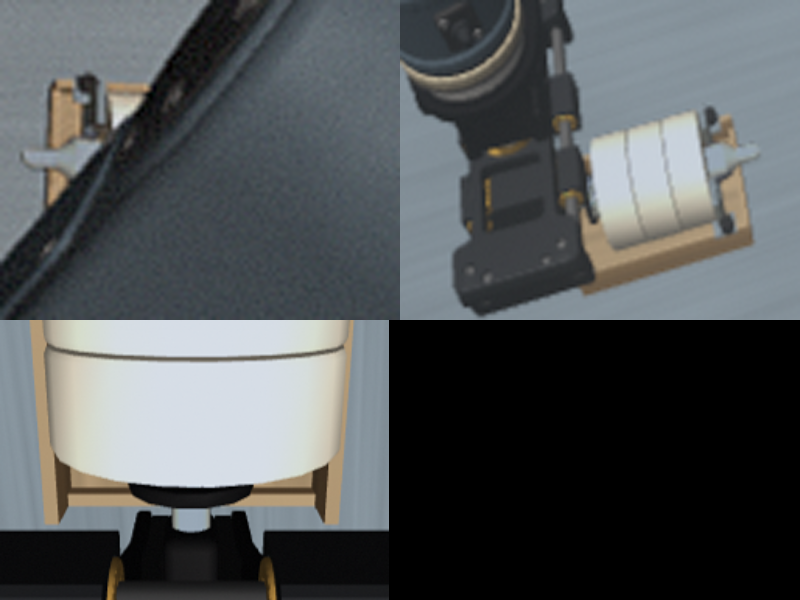

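Run:
```python
from h import *
s=read_state();c=calibration('wrist');im,d=capture('wrist');P=cloud(d,c);T=(P-s['position'])@np.array(s['tcp_rot'])
tw()
# roll front rim: per column bin in y, minimal x for points on the cylinder r~35
yy=T[...,1];zz=T[...,2]+.0045;r=np.hypot(yy,zz)
k=(d>0)&(abs(r-.0345)<.0015)&(zz<-.015)&(T[...,0]>.01)&(T[...,0]<.13)
x=T[k][:,0];y=yy[k]
for a in np.arange(-.028,.028,.007):
    j=(y>a)&(y<a+.007);print(a.round(3),j.sum(),np.percentile(x[j],[0,1,3]).round(4))
j=abs(y)<.02;print(np.histogram(x[j],np.arange(.03,.12,.002))[0])
# flange rim front/back
for zl,yl in[(-.0195,.012)]:
    k=(d>0)&(abs(yy)<yl)&(zz<-.0135)&(zz>-.018)&(T[...,0]>.02)&(T[...,0]<.045);print('flange x',np.percentile(T[k][:,0],[1,50,99]).round(4))
v=[ (vv,T[vv,322].round(4).tolist()) for vv in range(215,262,3)];print(v)
```

```text
t 16.35 p [ 0.5053 -0.2285  0.0334] head 87.44 z ax [ 8.0e-04 -3.4e-03 -1.0e+00] F tool [-9.52 -0.55  1.97] M [-1.47  0.16  0.09] op 0.159
t -0.0604 w -0.0002
-0.028 4384 [0.0375 0.0389 0.041 ]
-0.021 5134 [0.0378 0.0388 0.0407]
-0.014 5230 [0.0377 0.0388 0.0409]
-0.007 4722 [0.0379 0.0388 0.0411]
-0.0 4107 [0.0372 0.0387 0.0413]
0.007 3998 [0.0376 0.0388 0.0415]
0.014 3249 [0.0377 0.0388 0.0415]
0.021 2623 [0.0376 0.0388 0.0423]
[   0    0    0   40  491  437  470  479  503  491  493  490  504  508
  546  675  821  722  730  702  780  722  799  717  798  809  802  824
 1000  975  896  929  913  976  942  955 1002 1010  296    0    0    0
    0    0]
flange x [0.0255 0.0279 0.0305]
[(215, [0.0509, -0.0003, -0.0416]), (218, [0.0497, -0.0003, -0.04]), (221, [0.0487, -0.0003, -0.0397]), (224, [0.0479, -0.0003, -0.0404]), (227, [0.0472, -0.0003, -0.0411]), (230, [0.0462, -0.0003, -0.0407]), (233, [0.0452, -0.0003, -0.0403]), (236, [0.0446, -0.0003, -0.0412]), (239, [0.0431, -0.0003, -0.0395]), (242, [0.0419, -0.0003, -0.0388]), (245, [0.0414, -0.0003, -0.04]), (248, [0.0403, -0.0003, -0.0394]), (251, [0.0396, -0.0003, -0.0402]), (254, [0.0389, -0.0003, -0.0409]), (257, [0.0295, -0.0003, -0.017]), (260, [0.0294, -0.0003, -0.0201])]
```

Emit:
send_rows(plan=[[255,0.001,0,0,0],[255,0,0,0,0],[255,0,0,0,0]])

```text
time_s: 16.6
position: [0.5055, -0.2279, 0.0334]
tcp_rot: [[0.044, 0.999, 0.001], [0.999, -0.044, -0.004], [-0.004, 0.001, -1.0]]
force: [-1.1, -10.6, -1.6]
opening: 0.158
grasp_force: 30.0
```

Emit:
send_rows(plan=[[255,-0.003,0,0,0],[255,-0.003,0,0,0],[255,-0.003,0,0,0],[255,-0.002,0,0,0],[255,0,0,0,0],[255,0,0,0,0]])

```text
time_s: 17.1
position: [0.5036, -0.2351, 0.0329]
tcp_rot: [[0.045, 0.999, -0.002], [0.999, -0.045, 0.002], [0.002, -0.003, -1.0]]
force: [-0.4, 1.9, -0.9]
opening: 0.156
grasp_force: 30.0
```

```bash
cat >> h.py <<'E'
def rolls():
    tw();s=read_state();c=calibration('wrist');im,d=capture('wrist');P=cloud(d,c);T=(P-s['position'])@np.array(s['tcp_rot'])
    yy=T[...,1];zz=T[...,2]
    L=[]
    for x in np.arange(.045,.105,.01):
        k=(d>0)&(abs(yy)<.01)&(abs(T[...,0]-x)<.004)&(zz>-.06)&(zz<-.02);L.append((x,np.median(zz[k]) if k.sum() else np.nan))
    L=np.array(L);f=np.polyfit(L[:,0],L[:,1],1);print('top',L[:,1].round(4),'slope deg',np.degrees(np.arctan(f[0])).round(2))
    k=(d>0)&(abs(yy)<.015)&(zz<-.028)&(zz>-.06)&(T[...,0]>.01)&(T[...,0]<.13);print('roll front',np.percentile(T[k][:,0],[.5,1]).round(4))
    k=(d>0)&(abs(yy)<.012)&(zz<-.018)&(zz>-.023)&(T[...,0]>.02)&(T[...,0]<.05);print('flange',np.percentile(T[k][:,0],[1,99]).round(4))
    k=(d>0)&(abs(yy)<.015)&(zz>-.034)&(T[...,0]>.045)&(T[...,0]<.1)&(zz<-.02);print('low pts(gaps)',k.sum());return im
E
python3 -c "
from h import *
rolls()"
```

```text
t 17.1 p [ 0.5036 -0.2351  0.0329] head 87.4 z ax [-0.0025  0.0019 -1.    ] F tool [ 1.89 -0.46  0.87] M [0.3  0.   0.04] op 0.156
t -0.0671 w -0.0015
top [-0.04   -0.04   -0.0395 -0.0396 -0.0395 -0.0396] slope deg 0.55
roll front [0.0138 0.0397]
flange [0.0256 0.0319]
low pts(gaps) 3
```

The rolls moved back with the spindle, with roll 1's front about 9 mm ahead of the flange, so the tabs hold. Lifting gently.

Emit:
send_rows(plan=[[255,0,0,-0.003,0],[255,0,0,-0.005,0],[255,0,0,-0.007,0],[255,0,0,-0.01,0],[255,0,0,-0.012,0],[255,0,0,-0.014,0],[255,0,0,-0.014,0],[255,0,0,-0.014,0],[255,0,0,-0.014,0],[255,0,0,-0.012,0],[255,0,0,-0.008,0],[255,0,0,-0.004,0],[255,0,0,0,0],[255,0,0,0,0]])

```text
time_s: 18.32
position: [0.5045, -0.2361, 0.1503]
tcp_rot: [[0.046, 0.999, -0.0], [0.999, -0.046, -0.0], [-0.0, -0.0, -1.0]]
force: [0.1, -0.3, -3.9]
opening: 0.158
grasp_force: 30.0
```

```bash
python3 -c "
from h import *
im=rolls();cv2.imwrite('pics/w9.png',im)"
```

```text
t 18.3167 p [ 0.5045 -0.2361  0.1503] head 87.37 z ax [-1.e-04 -1.e-04 -1.e+00] F tool [-0.3   0.09  3.88] M [-0.26 -0.13 -0.02] op 0.158
t -0.068 w -0.0006
top [-0.0394 -0.0392 -0.0387 -0.0386 -0.0384 -0.0382] slope deg 1.35
roll front [0.014  0.0401]
flange [0.0258 0.0323]
low pts(gaps) 20
```

View pics/w9.png

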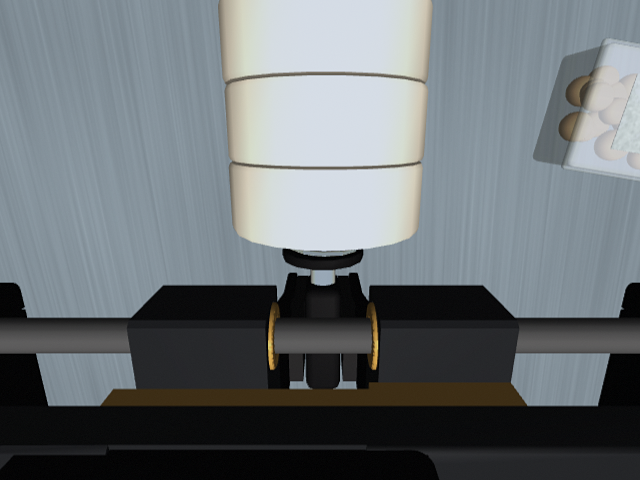

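Emit:
send_rows(plan=[[255,0.01,-0.0035,0,0],[255,0.022,-0.0035,0,0],[255,0.022,-0.0035,0,0],[255,0.022,-0.0035,0,0],[255,0.022,-0.0035,0,0],[255,0.022,-0.0035,0,0],[255,0.022,-0.0035,0,0],[255,0.022,-0.0035,0,0],[255,0.022,-0.0035,0,0],[255,0.022,-0.0035,0,0],[255,0.022,-0.0035,0,0],[255,0.022,-0.0035,0,0],[255,0.022,-0.0035,0,0],[255,0.022,-0.0035,0,0],[255,0.022,-0.0035,0,0],[255,0.022,-0.0035,0,0],[255,0.022,-0.0035,0,0],[255,0.022,-0.0035,0,0],[255,0.022,-0.0035,0,0],[255,0.011,-0.0035,0,0]])

```text
time_s: 20.03
position: [0.4524, 0.1858, 0.1497]
tcp_rot: [[0.044, 0.999, -0.002], [0.999, -0.044, 0.0], [0.0, -0.002, -1.0]]
force: [0.8, -0.4, -3.4]
opening: 0.155
grasp_force: 30.0
```

Emit:
send_rows(plan=[[255,0,0,0,0.03],[255,0,0,0,0.03],[255,0,0,0,0.027],[255,0,0,0,0],[255,0,0,0,0],[255,0,0,0,0],[255,0,0,0,0]])

```text
time_s: 20.62
position: [0.4537, 0.1834, 0.1501]
tcp_rot: [[0.132, 0.991, -0.001], [0.991, -0.132, -0.0], [-0.0, -0.001, -1.0]]
force: [1.0, 0.0, -3.0]
opening: 0.159
grasp_force: 30.0
```

```bash
python3 -c "
from h import *
st([.4545,.1838,.0544],82.38);rolls()"
```

```text
t 20.6167 p [0.4537 0.1834 0.1501] head 82.39 z ax [-6.e-04 -2.e-04 -1.e+00] F tool [0.16 0.96 2.96] M [-0.22 -0.1  -0.02] op 0.159
go x 0.0005 y 0.0008 z 0.0957 turn 0.0002
t 20.6167 p [0.4537 0.1834 0.1501] head 82.39 z ax [-6.e-04 -2.e-04 -1.e+00] F tool [0.16 0.96 2.96] M [-0.22 -0.1  -0.02] op 0.159
t 0.3487 w -0.0708
top [-0.0393 -0.0392 -0.0387 -0.0386 -0.0384 -0.0383] slope deg 1.32
roll front [0.0137 0.0401]
flange [0.0258 0.0322]
low pts(gaps) 27
```

Emit:
send_rows(plan=[[255,0,0.0005,0.01,0],[255,0,0,0.015,0],[255,0,0,0.015,0],[255,0,0,0.01,0],[255,0,0,0.006,0],[255,0,0,0.004,0],[255,0,0,0,0],[255,0,0,0,0]])

```text
time_s: 21.33
position: [0.4547, 0.1836, 0.0904]
tcp_rot: [[0.133, 0.991, 0.0], [0.991, -0.133, 0.0], [0.0, 0.0, -1.0]]
force: [-0.5, -0.5, -2.8]
opening: 0.155
grasp_force: 30.0
```

Emit:
send_rows(plan=[[255,0,0,0.004,0],[255,0,0,0.004,0],[255,0,0,0.003,0],[255,0,0,0.003,0],[255,0,0,0,0]])

```text
time_s: 21.75
position: [0.4541, 0.1834, 0.0757]
tcp_rot: [[0.133, 0.991, -0.001], [0.991, -0.133, -0.0], [-0.0, -0.001, -1.0]]
force: [-0.4, -0.5, -3.3]
opening: 0.158
grasp_force: 30.0
```

```bash
python3 -c "
from h import *
st([.4545,.1838,.0544],82.38)"
```

```text
t 21.75 p [0.4541 0.1834 0.0757] head 82.38 z ax [-1.e-03 -2.e-04 -1.e+00] F tool [-0.56 -0.36  3.34] M [-0.26 -0.03  0.03] op 0.158
go x 0.0004 y 0.0004 z 0.0213 turn -0.0000
```

Emit:
send_rows(plan=[[255,0,0,0.002,0],[255,0,0,0.002,0],[255,0,0,0.002,0],[255,0,0,0,0]])

```text
time_s: 22.08
position: [0.4537, 0.1835, 0.0699]
tcp_rot: [[0.133, 0.991, -0.002], [0.991, -0.133, -0.0], [-0.0, -0.002, -1.0]]
force: [-2.0, 0.9, -2.8]
opening: 0.159
grasp_force: 30.0
```

Emit:
send_rows(plan=[[255,0,0,0.002,0],[255,0,0,0.002,0],[255,0,0,0.002,0],[255,0,0,0,0]])

```text
time_s: 22.42
position: [0.4549, 0.1836, 0.064]
tcp_rot: [[0.133, 0.991, 0.001], [0.991, -0.133, 0.0], [0.0, 0.001, -1.0]]
force: [1.3, 0.9, -7.1]
opening: 0.158
grasp_force: 30.0
```

Emit:
send_rows(plan=[[255,0,0,0.002,0],[255,0,0,0.002,0],[255,0,0,0.001,0],[255,0,0,0,0]])

```text
time_s: 22.75
position: [0.455, 0.1835, 0.059]
tcp_rot: [[0.133, 0.991, 0.001], [0.991, -0.133, 0.0], [0.0, 0.001, -1.0]]
force: [0.7, -0.1, -3.6]
opening: 0.161
grasp_force: 30.0
```

```bash
python3 -c "
from h import *
st([.4545,.1838,.0544],82.38)
rolls()"
```

```text
t 22.75 p [0.455  0.1835 0.059 ] head 82.38 z ax [ 9.e-04  1.e-04 -1.e+00] F tool [-0.06  0.67  3.57] M [-0.13 -0.13 -0.07] op 0.161
go x 0.0002 y -0.0005 z 0.0046 turn -0.0001
t 22.75 p [0.455  0.1835 0.059 ] head 82.38 z ax [ 9.e-04  1.e-04 -1.e+00] F tool [-0.06  0.67  3.57] M [-0.13 -0.13 -0.07] op 0.161
t 0.3489 w -0.0695
top [-0.0397 -0.0396 -0.0391 -0.0391 -0.0389 -0.039 ] slope deg 0.91
roll front [0.0138 0.0398]
flange [0.0202 0.032 ]
low pts(gaps) 8
```

Emit:
send_rows(plan=[[255,0,0,0.002,0],[255,0,0,0.001,0],[255,0,0,0,0]])

```text
time_s: 23.05
position: [0.4551, 0.1835, 0.0561]
tcp_rot: [[0.133, 0.991, 0.001], [0.991, -0.133, 0.0], [0.0, 0.001, -1.0]]
force: [1.2, -0.3, -3.1]
opening: 0.158
grasp_force: 30.0
```

Emit:
send_rows(plan=[[255,0,0,0.001,0],[255,0,0,0.001,0],[255,0,0,0,0]])

```text
time_s: 23.3
position: [0.4552, 0.1835, 0.0545]
tcp_rot: [[0.133, 0.991, 0.002], [0.991, -0.133, 0.0], [0.0, 0.001, -1.0]]
force: [0.8, -1.2, -0.3]
opening: 0.157
grasp_force: 30.0
```

```bash
python3 -c "
from h import *
st([.4545,.1838,.0544],82.38)
rolls()"
```

```text
t 23.3 p [0.4552 0.1835 0.0545] head 82.37 z ax [ 1.5e-03  2.0e-04 -1.0e+00] F tool [-1.04  0.96  0.27] M [-0.02 -0.29 -0.05] op 0.157
go x 0.0002 y -0.0007 z 0.0001 turn -0.0001
t 23.3 p [0.4552 0.1835 0.0545] head 82.37 z ax [ 1.5e-03  2.0e-04 -1.0e+00] F tool [-1.04  0.96  0.27] M [-0.02 -0.29 -0.05] op 0.157
t 0.3489 w -0.0694
top [-0.0404 -0.0405 -0.0402 -0.0403 -0.0402 -0.0404] slope deg 0.1
roll front [0.0141 0.0393]
flange [0.0202 0.0314]
low pts(gaps) 1
```

Emit:
send_rows(plan=[[255,0,0,0.001,0],[255,0,0,0,0]])

```text
time_s: 23.52
position: [0.4551, 0.1835, 0.0541]
tcp_rot: [[0.133, 0.991, 0.002], [0.991, -0.133, 0.0], [0.0, 0.002, -1.0]]
force: [0.4, -2.3, 7.2]
opening: 0.162
grasp_force: 30.0
```

Emit:
send_rows(plan=[[255,0,0,0.001,0],[255,0,0,0,0]])

```text
time_s: 23.68
position: [0.4552, 0.1836, 0.0539]
tcp_rot: [[0.133, 0.991, 0.002], [0.991, -0.133, 0.0], [0.001, 0.002, -1.0]]
force: [-0.3, -1.3, 13.9]
opening: 0.156
grasp_force: 30.0
```

The spindle is hard on the seat, at 14 N with the height unchanged. I'll relax the pressure, open the gripper and withdraw.

Emit:
send_rows(plan=[[255,0,0,-0.001,0],[230,0,0,-0.0005,0],[180,0,0,0,0],[120,0,0,0,0],[80,0,0,0,0],[60,0,0,0,0],[60,0,0,0,0],[60,0,0,0,0],[60,0,0,0,0],[60,0,0,0,0],[60,0,0,0,0],[60,0,0,0,0]])

```text
time_s: 24.68
position: [0.4545, 0.1835, 0.0537]
tcp_rot: [[0.133, 0.991, -0.0], [0.991, -0.133, 0.0], [-0.0, -0.0, -1.0]]
force: [-0.2, 0.2, 0.3]
opening: 0.75
grasp_force: 0.0
```

Emit:
send_rows(plan=[[60,0,0,-0.005,0],[60,0,0,-0.01,0],[60,0,0,-0.02,0],[60,0,0,-0.03,0],[60,0,0,-0.03,0],[60,0,0,-0.03,0],[60,0,0,-0.03,0],[60,-0.02,0,0,0],[60,-0.02,0,0,0],[60,0,0,0,0],[60,0,0,0,0]])

```text
time_s: 25.6
position: [0.449, 0.1435, 0.2097]
tcp_rot: [[0.135, 0.991, 0.001], [0.991, -0.135, 0.0], [0.001, 0.001, -1.0]]
force: [-0.4, -0.1, 0.6]
opening: 0.764
grasp_force: 0.0
```

Run:
```python
from h import *
st();c=calibration('wrist');im,d=capture('wrist');P=cloud(d,c);cv2.imwrite('pics/w10.png',im)
a=np.radians(82.26);o=np.array([.4586,.2044]);e=np.array([np.cos(a),np.sin(a)]);n=np.array([np.sin(a),-np.cos(a)])
t=(P[...,:2]-o)@e-.0085;w=(P[...,:2]-o)@n;z=P[...,2]
for nm,k in [('handle',(abs(w)<.009)&(z>.055)&(t<-.012)&(t>-.065)),('roll',(abs(w)<.03)&(z>.075)&(t>.004)&(t<.1))]:
    k&=d>0;print(nm,k.sum(),'t',np.percentile(t[k],[1,99]).round(4),'w',np.percentile(w[k],[2,98]).round(4),'z',np.percentile(z[k],[50,98]).round(4))
for x in np.arange(.012,.09,.012):
    k=(abs(w)<.01)&(abs(t-x)<.004)&(z>.05);print(x.round(3),np.median(z[k]).round(4))
```

```text
t 25.6 p [0.449  0.1435 0.2097] head 82.27 z ax [ 1.e-03  4.e-04 -1.e+00] F tool [-0.16 -0.34 -0.62] M [ 0.01 -0.08 -0.  ] op 0.764
handle 13902 t [-0.0521 -0.0172] w [-0.0086  0.0086] z [0.3014 0.3138]
roll 10560 t [0.009  0.0795] w [-0.0274  0.0286] z [0.0918 0.0958]
0.012 0.0941
0.024 0.0945
0.036 0.0941
0.048 0.0943
0.06 0.0942
0.072 0.0946
0.084 nan
  return _methods._mean(a, axis=axis, dtype=dtype,
  ret = ret.dtype.type(ret / rcount)
```

View pics/w10.png

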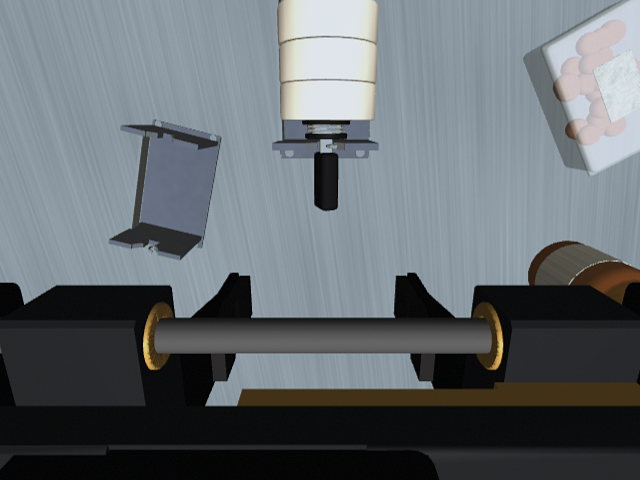

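The loaded spindle sits level in the grey holder. The three rolls at (328,0-120) are packed together behind the disc, with roll tops at 94 mm all along. The handle at (326,180) is free.

```bash
python3 -c "
from rig import *
print(hand_in())"
```

```text
the job is handed in; nothing more can be done
None
```

The three rolls are clamped on the spindle, which is level and fully seated in the larger grey holder and released; I handed the job in at about 26 s of the 72 s, but `hand_in()` returned no verdict.

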